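# Raise a pouch sealer's infeed table square and flush

### The job

Raise the infeed table of the pouch sealer until its top is level and flush with the machine's fixed feed shelf, by turning the two jack-screw knobs. Work the knobs alternately, a little at a time, so that one end of the table never gets more than about 6 mm higher than the other. Do not shift the bottle, jar or instrument cassette standing around it.

Things in the scene. Friction and masses are not known exactly. Their poses are not given: they have to be found in the camera images.
- lift: Stand of the infeed table, bolted down; place and yaw vary. Origin on the bench under the middle of the table; x from the table to the machine, y to the left knob, z up. Aluminium base 150 x 310 mm; at each y end a white C-bracket (to y = +-155 mm, top 102 mm above the bench) holds a jack screw with its knob on top.
- machine: The white pouch sealer on the far side of the infeed table, fixed, axes as the lift's. Dark steel feed shelf 190 mm wide, x 71 to 161 mm in this frame, its top 70 mm above this frame's origin; behind it the machine body, to x = 277 mm, 300 mm wide, 98 mm high. It is set higher or lower from start to start, so the shelf's top is 67.6 to 71 mm above the bench.
- platform: The infeed table: steel plate 136 (x) x 188 (y) x 6 mm between the two screws, hung at each end on a brass nut. Origin: middle of its top face; axes as the lift's (it tilts about x only). It starts level, its top 58 mm above the bench, 9.6 to 13 mm below the feed shelf, and stays where the screws leave it.
- deck_left (a point): Top face of the infeed table at its edge beside the feed shelf, 90 mm to the left (+y) of the middle.
- deck_right (a point): Top face of the infeed table at its edge beside the feed shelf, 90 mm to the right (-y) of the middle.
- shelf_left (a point): Top face of the fixed feed shelf at its edge beside the infeed table, 90 mm to the left of the shelf's middle; across a gap of 2 to 6 mm from deck_left (up to 10 mm off it sideways). The two are at one height when flush.
- shelf_right (a point): The same at the right end, beside deck_right.
- knob_left (a joint): Turn of the left (+y) knob, rad, 0 to 4.5, starting at 0 and growing clockwise seen from above. Clockwise raises the left end of the infeed table 4 mm per rad (at the screw, 115 mm from the middle); the right end stays. Turns with about 0.15 N m and stays where it is left.
- knob_right (a joint): The same for the right (-y) knob and the right end.
- grip_left (a point): Where to grip the left knob: on its vertical axis, 130 mm above the bench, lift y = +115 mm; it does not rise in turning. The black knob is a 46 mm disc (top 107 mm above the bench) with an upright grip bar 44 mm long, 14 mm thick, top 142 mm above the bench. The point's x axis runs along the bar, parallel to the lift's x when the joint is 0.
- grip_right (a point): The same for the right knob, at lift y = -115 mm.
- rinse_bottle: Bystander: amber bottle with a white cap, 60 mm in diameter, 150 mm high; origin at its foot. Stands near the left bracket.
- jar: Bystander: white jar 70 mm in diameter, 70 mm high; origin at its foot. Stands near the left bracket.
- cassette: Bystander: flat steel instrument cassette 180 (x) x 90 x 30 mm; origin at the centre of its underside. Lies to the right of the right bracket.

How it is judged (in metres and radians):
At the end, for the whole second after the job is handed in: Both ends of the infeed table's top are within 2 mm of the height of the feed shelf's top and both knobs are at rest (z of deck_left in the frame of machine between 0.068 and 0.072 m and z of deck_right in the frame of machine between 0.068 and 0.072 m and velocity of joint knob_left between -0.05 and 0.05 rad/s and velocity of joint knob_right between -0.05 and 0.05 rad/s); the robot touches nothing.
It fails at once if the infeed table tilts more than 0.0325 rad (one nut 7.5 mm higher than the other) (angle between platform's own z axis and vertical above 0.0325 rad).
It fails at once if a bystander (bottle, jar or cassette) is shifted by more than 20 mm (distance of any of rinse_bottle, jar, cassette from where it was at the start of the episode above 0.02 m).
It also fails if it takes over 72 s, if anything falls off the work surface, if the arm or the gripper's body presses on something with over 40 N, if the wrist force passes 120 N, or if a joint passes its speed limit or range.

### The arm

A 7-joint arm with a two-finger parallel gripper is mounted at the origin on the work surface. World frame = base frame: x ahead of the robot, y to its left, z up, the work surface at z = 0. Lengths are in mm, angles in rad, forces in N, time in s.
With the tool pointing down it reaches from about 400 to 875 mm from the base axis. Payload 4.4 kg.
Tool frame: the origin (TCP) lies at the very end of the fingers, on their centre line; the grasp point (between the pads) lies 19 mm behind it (ctrl.pinch_z is the z of the grasp point in the tool frame, in mm); z points along the fingers, x is the direction in which the jaws open and shut, and the axes are right-handed (so a half turn about z gives the same grasp; the last joint's range is limited). The gripper opens to 85 mm and grips with 20 to 120 N. Pads are 22 mm wide; open, the fingers measure 114 mm over their backs; the gripper's body (76 mm by 85 mm) begins 54 mm behind the grasp point. The pads swing forward as they close: fully open they stand 13 mm farther back than shut.
Start: joints at [-1.279, 0.628, 0.038, 1.517, -0.027, 0.996, -0.02], TCP at [227.617, 608.858, 231.313] pointing down, gripper open.
Joint ranges: [-3.06, 3.06], [-0.37, 2.12], [-1.25, 1.32], [0.18, 2.47], [-1.1, 4.24], [0.23, 1.98], [-2.94, 2.94]. Speed limits (rad/s): [2.57, 2.57, 3.14, 3.14, 3.14, 3.14, 3.14].

### API

Orientations are given as [roll, pitch, yaw] about the fixed x, y, z axes, in that order (R = Rz(yaw) Ry(pitch) Rx(roll)).
In Python, from cell import sensors, get_image, order, ctrl gives the robot as it stands.
- The arm moves only by the tool arm_command, never from a script. Its argument "rows" is a list that holds one entry, the list of rows, each a list of 6 numbers: the shift along the tool's x, y, z in mm, then the turn, a rotation vector about the tool's x, y, z in degrees. A call has 1 to 20 rows; each row is the pose to reach, as a shift and turn from the pose commanded when the call began, along the tool's axes at that moment; what a row does not reach only later rows make up. A row lasts 1/12 s, in which the tool goes at most 41.7 mm and 7.16 degrees, less where a joint would pass 70% of its speed; a pose out of reach is approached as far as the arm can. A call with a gripper value outside its range is refused whole. "claw" is the opening, from -1 (shut) to 1 (fully open), set as the call begins (left out, the last holds). The fingers move at their own pace and stop on an object; the grip force is fixed at half the most. Time passes only in rows, so rows that repeat a pose let the fingers close. It gives the time, the measured TCP pose, the force and the opening at its end, in the units of the state.
- sensors.read_state(): the state, without advancing time (a new reading comes with each control period).
- get_image(name): name is "scene" or "top"; returns a dict with "pixels" (400x640x3 uint8, red, green, blue), "z_map" (400x640 float32, mm along the optical axis (not along the pixel's ray), 0 where there is no reading), "K" (3x3 intrinsics, pixels), "k1" (the pictures are not rectified: a ray, as slopes to the right and down, at radius r is drawn at 1 + k1 r^2 times it, then the intrinsics apply), "pose" (4x4, takes a point from camera to world coordinates). Camera axes: x right, y up, looking along -z (the intrinsics and any distortion apply to the point x, -y, -z); pixel columns grow to the right and rows downward; lengths in mm; the calibration is good to about 2 mm. A picture is of the moment at which its call begins.
- order.finish_job(): hands the job in, once; it reports no verdict.
The state is a dict: "clock": time; "qpos": joint angles; "qd": joint speeds; "tau": joint torques, N m; "eef_pos": TCP position; "tool_rot": TCP orientation; "force": force on the tool from outside, world axes, zero at the start; "torque": the same for the moment, N m; "width": finger opening in mm.
Only numpy, scipy, OpenCV 4.12 (cv2) and the standard library are available. Lean on these libraries where they do the work, as an engineer would, in place of code of your own. Each camera call takes 0.05 s, during which the arm holds its last target.

## Working session

There is one attempt and no reset: what is moved stays moved. The work goes in short steps, Python scripts to look and compute and a tool call to move; the robot and the scene stay as the last step left them, time stands still between calls to the robot, and variables do not carry over. Pictures are saved under pics/ and viewed, and the job is handed in when it is done.

Besides the shell and the picture viewer there is one more tool, called in YAML: its name, and indented under it one key for each argument. arm_command: Moves the arm, as the interface text tells. Its arguments: {"type":"object","properties":{"rows":{"type":"array","items":{"type":"array","items":{"type":"array","items":{"type":"number"}}}},"claw":{"type":"number"}},"required":["rows"]}

```bash
ls; mkdir -p pics
python3 - <<'E'
from cell import sensors, get_image, order, ctrl
import cv2, numpy as np, pickle
s=sensors.read_state(); print(s); print(ctrl.pinch_z)
for n in ("scene","top"):
    im=get_image(n); pickle.dump(im,open(f"{n}0.pkl","wb"))
    cv2.imwrite(f"pics/{n}0.png",im["pixels"][:,:,::-1]); print(n,im["K"],im["k1"],im["pose"].round(3))
E
```

```text
pics
{'clock': 0.0, 'qpos': array([-1.27881452,  0.62931006,  0.03838861,  1.51837259, -0.02700355,
        0.99633013, -0.02001904]), 'qd': array([ 0.00146041,  0.00013512,  0.0008095 , -0.00188933, -0.0007429 ,
       -0.00087252,  0.00011588]), 'tau': array([ 6.48657096e-04, -5.63399649e+01,  1.22680161e+00, -1.93431598e+01,
        1.10458047e-02,  1.06858570e-02, -2.42192391e-05]), 'eef_pos': array([227.34828995, 608.26505072, 230.41003743]), 'tool_rot': array([-3.14158196e+00,  1.90415463e-03,  1.21303662e+00]), 'force': array([-0.45796927,  0.45617823, -0.95411317]), 'torque': array([-0.0354934 , -0.02844002,  0.03371622]), 'width': 85.80280835061826}
-18.700000000000003
scene [[380.16972397   0.         313.18186746]
 [  0.         380.16972397 197.597494  ]
 [  0.           0.           1.        ]] -0.07881331623389233 [[-2.00000e-02 -5.28000e-01  8.49000e-01  1.24837e+03]
 [ 1.00000e+00 -2.40000e-02  9.00000e-03  3.56190e+01]
 [ 1.60000e-02  8.49000e-01  5.28000e-01  5.45874e+02]
 [ 0.00000e+00  0.00000e+00  0.00000e+00  1.00000e+00]]
top [[465.72790524   0.         316.14956219]
 [  0.         465.72790524 199.44746824]
 [  0.           0.           1.        ]] 0.033812635197278736 [[-9.300000e-02  9.740000e-01 -2.050000e-01  3.387800e+02]
 [-9.960000e-01 -9.000000e-02  2.400000e-02  3.479800e+01]
 [ 5.000000e-03  2.060000e-01  9.780000e-01  1.243214e+03]
 [ 0.000000e+00  0.000000e+00  0.000000e+00  1.000000e+00]]
```

View pics/scene0.png

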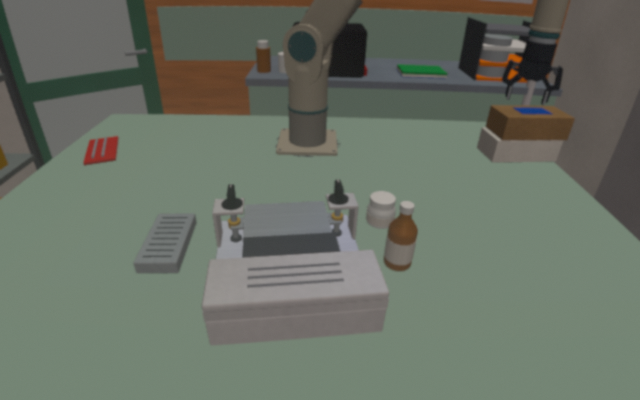

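View pics/top0.png

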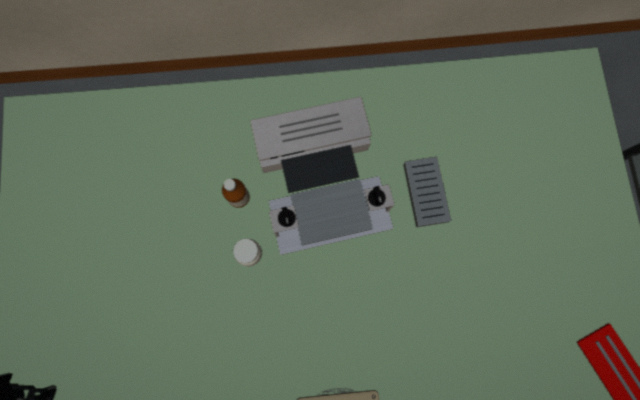

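The scene view shows the machine on the far side, with both knobs behind it. In the top view the left knob is near (286,217), the right near (377,196), the bottle at (234,190), the jar at (247,252) and the cassette at (428,190).

```bash
cat > h.py <<'E'
import numpy as np, cv2, pickle
def ray(im,u,v):
    K=im["K"]; d=np.array([(u-K[0,2])/K[0,0],(v-K[1,2])/K[1,1]]); p=d.copy()
    for _ in range(20): p=d/(1+im["k1"]*(p@p))
    return np.array([p[0],-p[1],-1.0])
def at_depth(im,u,v,r=0):
    v0,u0=int(round(v)),int(round(u))
    z=np.median(im["z_map"][v0-r:v0+r+1,u0-r:u0+r+1])
    P=im["pose"]; return P[:3,:3]@(ray(im,u,v)*z)+P[:3,3]
def at_z(im,u,v,h):
    P=im["pose"]; d=P[:3,:3]@ray(im,u,v); t=(h-P[2,3])/d[2]; return P[:3,3]+t*d
def cloud(im):
    H,W=im["z_map"].shape; K=im["K"]; u,v=np.meshgrid(np.arange(W),np.arange(H))
    d=np.stack([(u-K[0,2])/K[0,0],(v-K[1,2])/K[1,1]],-1); p=d.copy()
    for _ in range(20): p=d/(1+im["k1"]*(p**2).sum(-1,keepdims=True))
    z=im["z_map"]; c=np.stack([p[...,0]*z,-p[...,1]*z,-z],-1)
    w=c@im["pose"][:3,:3].T+im["pose"][:3,3]; w[z==0]=np.nan; return w
def proj(im,X):
    P=im["pose"]; c=P[:3,:3].T@(np.asarray(X,float)-P[:3,3]); p=np.array([c[0],-c[1]])/-c[2]
    p=p*(1+im["k1"]*(p@p)); return im["K"][:2,:2]@p+im["K"][:2,2]
E
python3 - <<'E'
from h import *
t=pickle.load(open("top0.pkl","rb")); s=pickle.load(open("scene0.pkl","rb"))
def crop(im,x,y,w,h,k,n): cv2.imwrite(n,cv2.resize(im["pixels"][y:y+h,x:x+w,::-1],None,fx=k,fy=k,interpolation=cv2.INTER_CUBIC))
crop(t,220,90,240,170,3,"pics/topc.png"); crop(s,200,170,200,150,4,"pics/scenec.png")
for nm,im,pts in (("top",t,[(331,205),(320,220),(345,220),(320,168),(330,150),(286,217),(377,196),(430,300),(310,135),(247,252)]),("scene",s,[(285,220),(290,245),(295,310),(230,188),(338,183)])):
    for p in pts: print(nm,p,at_depth(im,*p,1).round(1))
E
```

```text
top (331, 205) [568.8 -31.7  57.1]
top (320, 220) [5.318e+02 5.000e-01 5.950e+01]
top (345, 220) [525.9 -63.6  59.3]
top (320, 168) [667.3 -12.3  68.8]
top (330, 150) [714.  -43.2  68.4]
top (286, 217) [533.3  83.4 140.9]
top (377, 196) [ 564.2 -140.   142. ]
top (430, 300) [ 305.3 -266.8   -1.5]
top (310, 135) [750.4   6.2  95.7]
top (247, 252) [466.1 190.9  70.6]
scene (285, 220) [562.3 -32.9  58.6]
scene (290, 245) [661.1 -14.6  68.5]
scene (295, 310) [828.9   5.4  70.9]
scene (230, 188) [ 569.1 -145.7  141.6]
scene (338, 183) [537.4  81.  141.7]
```

View pics/topc.png

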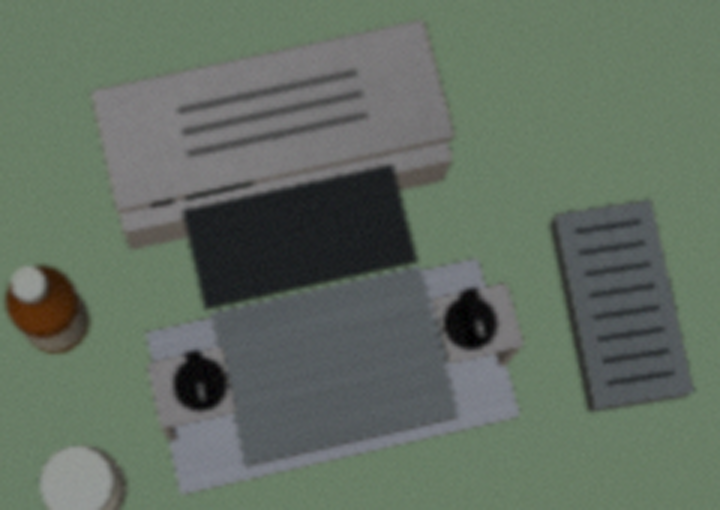

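View pics/scenec.png

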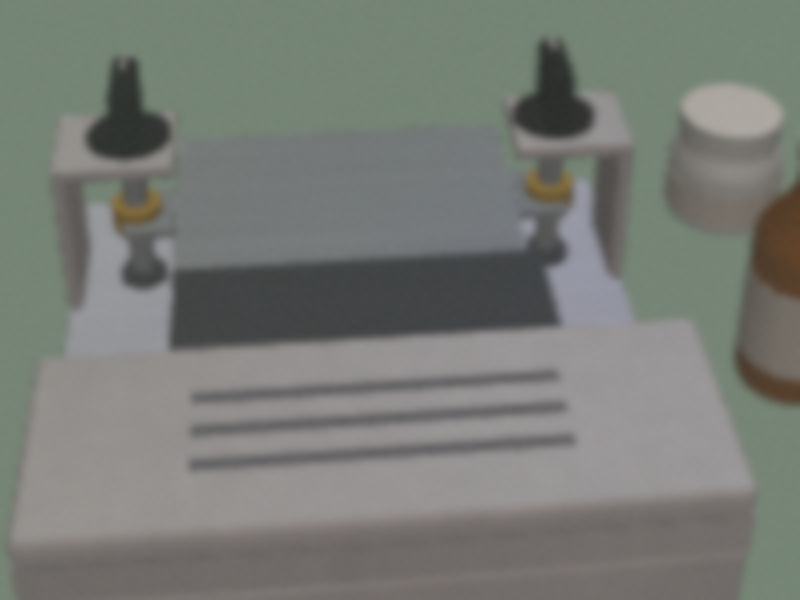

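The crops show the left knob at top px ~(286,217), the right at ~(377,197), and both bars roughly parallel to the lift's x. Next I'll measure the knobs, yaw and heights from the point clouds.

```bash
cat > meas.py <<'E'
from h import *
import sys
from scipy.spatial import cKDTree
def run(tag):
    for n in ("top","scene"):
        im=pickle.load(open(f"{n}{tag}.pkl","rb")); c=cloud(im); px=im["pixels"].astype(int)
        w=c.reshape(-1,3); b=px.reshape(-1,3).sum(1)
        ok=np.isfinite(w[:,0])&(w[:,0]>450)&(w[:,0]<650)&(w[:,1]>-200)&(w[:,1]<150); 
        kc=[]
        for nm,y0 in (("L",84),("R",-142)):
            m=ok&(w[:,2]>116)&(w[:,2]<150)&(abs(w[:,1]-y0)<40)
            q=w[m]; 
            (cx,cy),(a,bb),ang=cv2.minAreaRect(q[:,:2].astype(np.float32))
            ev,V=np.linalg.eigh(np.cov(q[:,:2].T)); d=V[:,1]; d=d*np.sign(d[0])
            print(n,nm,m.sum(),"rect",round(cx,1),round(cy,1),round(a,1),round(bb,1),round(ang,1),"mean",q.mean(0).round(1),"pca deg",np.degrees(np.arctan2(d[1],d[0])).round(1),"zmax",q[:,2].max().round(1))
            m2=ok&(w[:,2]>103)&(w[:,2]<112)&(abs(w[:,1]-y0)<40)&(b<110)
            (x,y),r=cv2.minEnclosingCircle(w[m2][:,:2].astype(np.float32)); print("   disc",round(x,1),round(y,1),round(r,1)); kc.append((x,y))
        k=np.array(kc); d=k[0]-k[1]; print("  dist",np.linalg.norm(d).round(1),"yaw",np.degrees(np.arctan2(-d[0],d[1])).round(2))
run(sys.argv[1])
E
python3 meas.py 0
python3 - <<'E'
from h import *
# table/shelf edges
for n in("top","scene"):
    im=pickle.load(open(n+"0.pkl","rb")); w=cloud(im).reshape(-1,3)
    yaw=np.radians(7.8)
    for lo,hi,xr in((52,64,(450,650)),(65,74,(600,760))):
        m=(w[:,2]>lo)&(w[:,2]<hi)&(w[:,0]>xr[0])&(w[:,0]<xr[1])&(w[:,1]>-130)&(w[:,1]<80)
        q=w[m]; A=np.c_[q[:,:2]-q[:,:2].mean(0),np.ones(len(q))]; f=np.linalg.lstsq(A,q[:,2],rcond=None)[0]
        print(n,len(q),q.mean(0).round(1),f.round(4),cv2.minAreaRect(q[:,:2].astype(np.float32)))
E
```

```text
top L 112 rect 537.2 83.3 43.9 13.8 7.7 mean [536.   82.9 140.6] pca deg 7.6 zmax 146.9
   disc 537.8 84.5 20.4
top R 137 rect 568.4 -144.4 44.1 15.5 8.4 mean [ 566.5 -142.9  138.4] pca deg 7.5 zmax 147.8
   disc 568.6 -143.4 20.5
  dist 230.0 yaw 7.71
scene L 155 rect 540.7 82.7 46.8 13.4 7.3 mean [549.9  82.8 133.7] pca deg 12.1 zmax 143.8
   disc 0.0 0.0 0.0
scene R 160 rect 571.6 -144.9 48.0 14.0 6.9 mean [ 581.3 -142.7  134.3] pca deg 5.5 zmax 143.2
   disc 0.0 0.0 0.0
  dist 0.0 yaw -0.0
top 3727 [552.8 -31.   58.5] [-0.00000e+00  1.00000e-04  5.85032e+01] ((570.5482788085938, -30.076583862304688), (171.29547119140625, 191.75453186035156), 7.5540876388549805)
top 2227 [666.6 -12.4  69. ] [-3.80000e-03  7.00000e-04  6.89606e+01] ((665.7094116210938, -14.876068115234375), (128.6826629638672, 189.765869140625), 0.6774784922599792)
scene 2817 [554.9 -30.2  57.9] [-8.00000e-04 -2.00000e-04  5.79372e+01] ((549.3566284179688, -27.769699096679688), (129.427978515625, 211.17965698242188), 8.07287883758545)
scene 1904 [658.5 -15.7  68.1] [3.0000e-04 2.0000e-04 6.8124e+01] ((657.3605346679688, -13.771842956542969), (65.79768371582031, 190.40306091308594), 7.693652629852295)
```

```bash
cat > delta.py <<'E'
import sys,numpy as np
from scipy.spatial.transform import Rotation as R
from cell import sensors
def delta(x,y,z,yaw):
    s=sensors.read_state(); Rc=R.from_euler('xyz',s["tool_rot"]); Rt=R.from_euler('xyz',[np.pi,0,np.radians(yaw)])
    print("t",round(s["clock"],2),"pos",s["eef_pos"].round(1),"rpy",np.degrees(s["tool_rot"]).round(2),"F",s["force"].round(1),"T",s["torque"].round(2),"w",round(s["width"],1),"q",s["qpos"].round(2))
    print("shift",Rc.inv().apply(np.array([x,y,z])-s["eef_pos"]).round(1),"turn",np.degrees((Rc.inv()*Rt).as_rotvec()).round(2))
if __name__=="__main__": delta(*map(float,sys.argv[1:]))
E
python3 delta.py 538 83.5 190 97.6
python3 - <<'E'
from h import *
im=pickle.load(open("top0.pkl","rb"))
print(at_z(im,230.5,185,150), at_depth(im,231,186,1), at_depth(im,232,191,1))
E
```

```text
t 0.1 pos [227.4 608.3 230.5] rpy [1.80e+02 9.00e-02 6.95e+01] F [-0.3  0.6  0.4] T [ 0.03  0.01 -0.01] w 85.4 q [-1.28  0.63  0.04  1.52 -0.03  1.   -0.02]
shift [-382.8  474.7   41.1] turn [-2.00e-02  9.00e-02 -2.81e+01]
[622.0310848 209.7904238 150.       ] [619.32962972 208.66122727 150.45405468] [612.99868445 210.96757638 125.06888547]
```

arm_command:
  rows:
    - [[-382.8, 474.7, 41, 0, 0, -28.1], [-382.8, 474.7, 41, 0, 0, -28.1], [-382.8, 474.7, 41, 0, 0, -28.1], [-382.8, 474.7, 41, 0, 0, -28.1], [-382.8, 474.7, 41, 0, 0, -28.1], [-382.8, 474.7, 41, 0, 0, -28.1], [-382.8, 474.7, 41, 0, 0, -28.1], [-382.8, 474.7, 41, 0, 0, -28.1], [-382.8, 474.7, 41, 0, 0, -28.1], [-382.8, 474.7, 41, 0, 0, -28.1], [-382.8, 474.7, 41, 0, 0, -28.1], [-382.8, 474.7, 41, 0, 0, -28.1], [-382.8, 474.7, 41, 0, 0, -28.1], [-382.8, 474.7, 41, 0, 0, -28.1], [-382.8, 474.7, 41, 0, 0, -28.1], [-382.8, 474.7, 41, 0, 0, -28.1], [-382.8, 474.7, 41, 0, 0, -28.1], [-382.8, 474.7, 41, 0, 0, -28.1]]
  claw: 1

```text
clock: 1.6
eef_pos: [537.5, 84.9, 190.0]
tool_rot: [-3.14, -0.001, 1.704]
force: [-0.9, 0.8, 0.4]
width: 85.3
```

```bash
python3 delta.py 538 83.5 112.5 97.6
```

```text
t 1.6 pos [537.5  84.9 190. ] rpy [-1.7994e+02 -5.0000e-02  9.7630e+01] F [-0.9  0.8  0.4] T [0.09 0.02 0.06] w 85.3 q [-0.15  0.53 -0.09  1.86  0.07  0.76  1.43]
shift [-1.5  0.4 77.5] turn [-0.06 -0.05  0.03]
```

arm_command:
  rows:
    - [[-1.5, 0.4, 25, 0, 0, 0], [-1.5, 0.4, 50, 0, 0, 0], [-1.5, 0.4, 68, 0, 0, 0], [-1.5, 0.4, 77.5, 0, 0, 0], [-1.5, 0.4, 77.5, 0, 0, 0], [-1.5, 0.4, 77.5, 0, 0, 0]]

```text
clock: 2.1
eef_pos: [538.5, 83.9, 113.0]
tool_rot: [-3.141, -0.0, 1.705]
force: [-0.4, 0.1, 1.3]
width: 85.4
```

```bash
python3 delta.py 538 83.5 112.5 97.6
python3 - <<'E'
from cell import get_image
import cv2,numpy as np
a=get_image("top")["pixels"][150:270,220:420,::-1]; b=get_image("scene")["pixels"][150:270,250:450,::-1]
cv2.imwrite("pics/g1.png",cv2.resize(np.hstack([a,b]),None,fx=2,fy=2,interpolation=cv2.INTER_CUBIC))
E
```

```text
t 2.1 pos [538.5  83.9 113. ] rpy [-1.7998e+02 -3.0000e-02  9.7710e+01] F [-0.4  0.1  1.3] T [ 0.   -0.01 -0.01] w 85.4 q [-0.15  0.64 -0.08  1.92  0.08  0.58  1.42]
shift [-0.3 -0.5  0.5] turn [-0.02 -0.03  0.11]
```

View pics/g1.png

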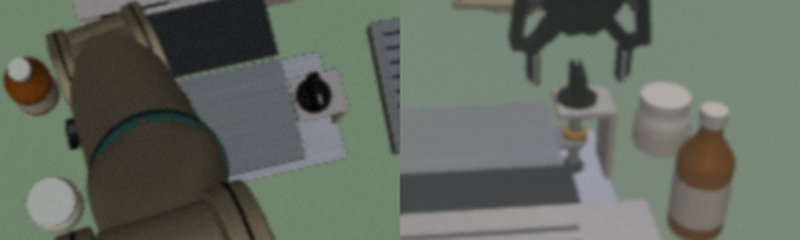

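In the scene half of the picture, the open fingers at x≈535 and 623 straddle the bar at x≈577. It is centred, so I'll close.

arm_command:
  rows:
    - [[0, 0, 0, 0, 0, 0], [0, 0, 0, 0, 0, 0], [0, 0, 0, 0, 0, 0], [0, 0, 0, 0, 0, 0], [0, 0, 0, 0, 0, 0], [0, 0, 0, 0, 0, 0], [0, 0, 0, 0, 0, 0], [0, 0, 0, 0, 0, 0]]
  claw: -1

```text
clock: 2.87
eef_pos: [538.7, 84.1, 113.2]
tool_rot: [3.141, -0.002, 1.704]
force: [-2.1, 4.7, 4.7]
width: 12.8
```

```bash
python3 delta.py 538 83.5 112.5 97.6
```

```text
t 2.87 pos [538.7  84.1 113.2] rpy [ 1.7997e+02 -9.0000e-02  9.7660e+01] F [-2.1  4.7  4.7] T [ 0.73  0.43 -0.02] w 12.8 q [-0.15  0.64 -0.08  1.92  0.08  0.58  1.42]
shift [-0.5 -0.8  0.7] turn [ 0.03 -0.09  0.06]
```

arm_command:
  rows:
    - [[0, 0, 0, 0, 0, 5], [0, 0, 0, 0, 0, 10], [0, 0, 0, 0, 0, 15], [0, 0, 0, 0, 0, 20], [0, 0, 0, 0, 0, 25], [0, 0, 0, 0, 0, 30], [0, 0, 0, 0, 0, 35], [0, 0, 0, 0, 0, 36], [0, 0, 0, 0, 0, 36]]

```text
clock: 3.62
eef_pos: [538.6, 83.9, 113.2]
tool_rot: [-3.141, -0.001, 1.075]
force: [-2.3, 3.4, 5.1]
width: 13.1
```

```bash
python3 delta.py 538 83.5 112.5 61.6
```

```text
t 3.62 pos [538.6  83.9 113.2] rpy [-1.7996e+02 -5.0000e-02  6.1610e+01] F [-2.3  3.4  5.1] T [ 0.7   0.4  -0.07] w 13.1 q [-0.27  0.65  0.1   1.92 -0.11  0.58  0.98]
shift [-0.7 -0.3  0.7] turn [-0.04 -0.05  0.01]
```

```bash
cat > plat.py <<'E'
from h import *
from cell import get_image, sensors
import sys
# measure platform strip & shelf in lift frame from cams; C=lift origin
yaw=np.radians(7.6); ex=np.array([np.cos(yaw),np.sin(yaw)]); ey=np.array([-ex[1],ex[0]]); C=np.array([553.3,-30.3])
for n in sys.argv[2:]:
    im=get_image(n); pickle.dump(im,open(f"{n}{sys.argv[1]}.pkl","wb")); cv2.imwrite(f"pics/{n}{sys.argv[1]}.png",im["pixels"][:,:,::-1])
    w=cloud(im).reshape(-1,3); l=np.c_[(w[:,:2]-C)@ex,(w[:,:2]-C)@ey,w[:,2]]
    for nm,x0,x1,zl,zh in(("plat",-55,60,50,85),("shelf",82,120,60,78)):
        m=(l[:,0]>x0)&(l[:,0]<x1)&(abs(l[:,1])<88)&(l[:,2]>zl)&(l[:,2]<zh); q=l[m]
        A=np.c_[q[:,1],np.ones(len(q))]
        for _ in range(4):
            f=np.linalg.lstsq(A,q[:,2],rcond=None)[0]; k=abs(A@f-q[:,2])<4; A=A[k];q=q[k]
        print(n,nm,len(q),"slope",f[0].round(4),"z mid %.2f left115 %.2f right115 %.2f"%(f[1],f[1]+115*f[0],f[1]-115*f[0]))
E
python3 plat.py 1 scene
```

```text
scene plat 2351 slope 0.0111 z mid 59.25 left115 60.53 right115 57.98
scene shelf 1050 slope 0.0003 z mid 68.16 left115 68.19 right115 68.12
```

View pics/scene1.png

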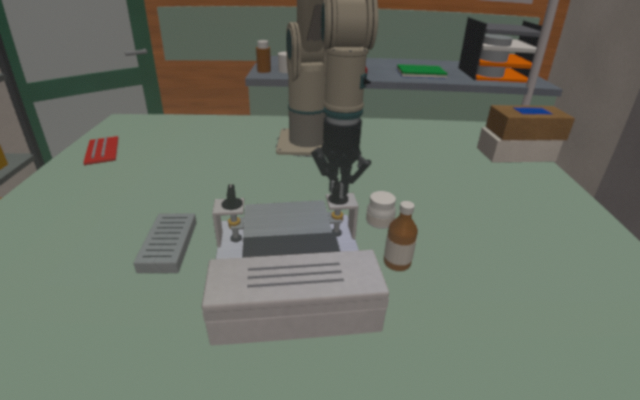

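The scene picture shows the gripper on the left knob near (338,190). The plane fit puts the left end 2.55 mm up for 36° (expected 2.5), so the turn works. I'll go on to 72°.

arm_command:
  rows:
    - [[0, 0, 0, 0, 0, 5], [0, 0, 0, 0, 0, 10], [0, 0, 0, 0, 0, 15], [0, 0, 0, 0, 0, 20], [0, 0, 0, 0, 0, 25], [0, 0, 0, 0, 0, 30], [0, 0, 0, 0, 0, 35], [0, 0, 0, 0, 0, 36], [0, 0, 0, 0, 0, 36], [0, 0, 0, 0, 0, 36]]

```text
clock: 4.5
eef_pos: [538.4, 83.8, 113.2]
tool_rot: [-3.14, 0.0, 0.447]
force: [-2.4, 3.4, 6.5]
width: 13.2
```

arm_command:
  rows:
    - [[0, 0, 0, 0, 0, 0], [0, 0, 0, 0, 0, 0], [0, 0, 0, 0, 0, 0], [0, 0, 0, 0, 0, 0], [0, 0, 0, 0, 0, 0], [0, 0, -25, 0, 0, 0], [0, 0, -55, 0, 0, 0], [0, 0, -75, 0, 0, 0], [0, 0, -75, 0, 0, 0]]
  claw: 1

```text
clock: 5.25
eef_pos: [541.6, 82.4, 191.6]
tool_rot: [3.139, -0.007, 0.446]
force: [0.5, 0.1, -0.8]
width: 85.4
```

```bash
python3 delta.py 569.5 -144.0 185 97.6; python3 plat.py 2 scene
```

```text
t 5.25 pos [541.6  82.4 191.6] rpy [179.87  -0.41  25.57] F [ 0.5  0.1 -0.8] T [-0.01  0.03  0.04] w 85.4 q [-0.43  0.55  0.34  1.86 -0.25  0.76  0.49]
shift [-72.6 216.3   6.6] turn [  0.37  -0.28 -72.03]
scene plat 2350 slope 0.0211 z mid 60.55 left115 62.98 right115 58.13
scene shelf 1055 slope 0.0002 z mid 68.13 left115 68.15 right115 68.11
```

arm_command:
  rows:
    - [[-72.6, 216.3, 3, 0, 0, -72], [-72.6, 216.3, 3, 0, 0, -72], [-72.6, 216.3, 3, 0, 0, -72], [-72.6, 216.3, 3, 0, 0, -72], [-72.6, 216.3, 3, 0, 0, -72], [-72.6, 216.3, 3, 0, 0, -72], [-72.6, 216.3, 3, 0, 0, -72], [-72.6, 216.3, 3, 0, 0, -72], [-72.6, 216.3, 3, 0, 0, -72], [-72.6, 216.3, 3, 0, 0, -72], [-72.6, 216.3, 3, 0, 0, -72], [-72.6, 216.3, 3, 0, 0, -72], [-72.6, 216.3, 3, 0, 0, -72], [-72.6, 216.3, 3, 0, 0, -72], [-72.6, 216.3, 3, 0, 0, -72], [-72.6, 216.3, 3, 0, 0, -72]]

```text
clock: 6.63
eef_pos: [566.8, -143.6, 184.7]
tool_rot: [-3.141, 0.0, 1.703]
force: [-0.7, -0.5, 0.0]
width: 85.7
```

```bash
python3 delta.py 569.5 -144 112.5 97.6
```

```text
t 6.63 pos [ 566.8 -143.6  184.7] rpy [-179.99    0.     97.57] F [-0.7 -0.5  0. ] T [ 0.01 -0.04 -0.  ] w 85.7 q [ 0.23  0.59 -0.05  1.75  0.04  0.8   1.87]
shift [-0.7  2.6 72.2] turn [-0.01  0.   -0.03]
```

arm_command:
  rows:
    - [[-0.7, 2.6, 25, 0, 0, 0], [-0.7, 2.6, 45, 0, 0, 0], [-0.7, 2.6, 64, 0, 0, 0], [-0.7, 2.6, 72, 0, 0, 0], [-0.7, 2.6, 72, 0, 0, 0], [-0.7, 2.6, 72, 0, 0, 0], [-0.7, 2.6, 72, 0, 0, 0]]

```text
clock: 7.22
eef_pos: [570.3, -144.4, 113.9]
tool_rot: [3.14, 0.001, 1.703]
force: [-0.2, -0.8, 0.5]
width: 85.6
```

```bash
python3 delta.py 569.5 -144 112.5 97.6
python3 - <<'E'
from cell import get_image
import cv2,numpy as np
b=get_image("scene")["pixels"][150:270,150:350,::-1]
cv2.imwrite("pics/g2.png",cv2.resize(b,None,fx=4,fy=4,interpolation=cv2.INTER_CUBIC))
E
```

```text
t 7.22 pos [ 570.3 -144.4  113.9] rpy [1.799e+02 4.000e-02 9.759e+01] F [-0.2 -0.8  0.5] T [-0.02  0.01 -0.03] w 85.6 q [ 0.23  0.69 -0.04  1.8   0.05  0.65  1.86]
shift [ 0.5 -0.8  1.4] turn [ 0.1   0.04 -0.01]
```

View pics/g2.png

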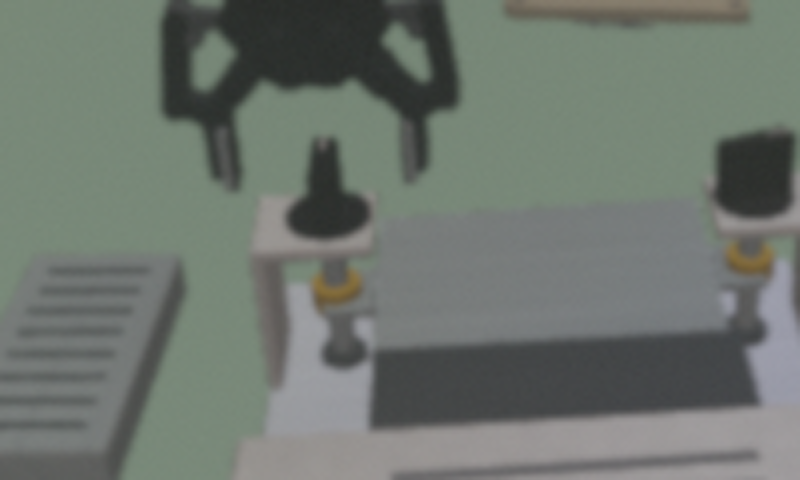

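The crop shows the fingers at x≈228 and 413 on either side of the right bar at x≈325. The left knob's bar at the right edge is visibly turned. I'll grip the right knob.

arm_command:
  rows:
    - [[0, 0, 0.5, 0, 0, 0], [0, 0, 0.5, 0, 0, 0], [0, 0, 0.5, 0, 0, 0], [0, 0, 0.5, 0, 0, 0], [0, 0, 0.5, 0, 0, 0], [0, 0, 0.5, 0, 0, 0], [0, 0, 0.5, 0, 0, 0], [0, 0, 0.5, 0, 0, 0]]
  claw: -1

```text
clock: 7.93
eef_pos: [569.4, -143.8, 112.6]
tool_rot: [-3.142, -0.0, 1.704]
force: [-1.9, 1.9, 4.0]
width: 13.5
```

```bash
python3 delta.py 569.5 -144 112.5 97.6
```

```text
t 7.93 pos [ 569.4 -143.8  112.6] rpy [-1.800e+02 -2.000e-02  9.762e+01] F [-1.9  1.9  4. ] T [0.23 0.2  0.02] w 13.5 q [ 0.23  0.69 -0.04  1.8   0.05  0.65  1.86]
shift [-0.2  0.1  0. ] turn [-0.   -0.02  0.02]
```

arm_command:
  rows:
    - [[0, 0, 0, 0, 0, 5], [0, 0, 0, 0, 0, 10], [0, 0, 0, 0, 0, 15], [0, 0, 0, 0, 0, 20], [0, 0, 0, 0, 0, 25], [0, 0, 0, 0, 0, 30], [0, 0, 0, 0, 0, 35], [0, 0, 0, 0, 0, 40], [0, 0, 0, 0, 0, 45], [0, 0, 0, 0, 0, 50], [0, 0, 0, 0, 0, 55], [0, 0, 0, 0, 0, 60], [0, 0, 0, 0, 0, 65], [0, 0, 0, 0, 0, 70], [0, 0, 0, 0, 0, 73], [0, 0, 0, 0, 0, 73], [0, 0, 0, 0, 0, 73]]

```text
clock: 9.35
eef_pos: [569.1, -144.2, 112.5]
tool_rot: [-3.141, 0.001, 0.43]
force: [-1.3, 0.1, 4.4]
width: 13.4
```

arm_command:
  rows:
    - [[0, 0, 0, 0, 0, 0], [0, 0, 0, 0, 0, 0], [0, 0, 0, 0, 0, 0], [0, 0, 0, 0, 0, 0], [0, 0, 0, 0, 0, 0], [0, 0, -25, 0, 0, 0], [0, 0, -55, 0, 0, 0], [0, 0, -75, 0, 0, 0], [0, 0, -75, 0, 0, 0], [0, 0, -75, 0, 0, 0]]
  claw: 1

```text
clock: 10.18
eef_pos: [570.2, -144.4, 188.4]
tool_rot: [3.14, -0.002, 0.429]
force: [-0.5, 0.8, 0.2]
width: 85.5
```

```bash
python3 delta.py 538.5 83.8 187 25.6; python3 plat.py 3 scene
```

```text
t 10.18 pos [ 570.2 -144.4  188.4] rpy [ 1.7992e+02 -1.3000e-01  2.4610e+01] F [-0.5  0.8  0.2] T [ 0.02 -0.01 -0.03] w 85.5 q [-0.03  0.61  0.37  1.75 -0.29  0.83  0.9 ]
shift [  66.2 -220.7    1.2] turn [ 0.09 -0.13 -0.99]
scene plat 2354 slope -0.0006 z mid 63.08 left115 63.00 right115 63.15
scene shelf 1047 slope -0.0002 z mid 68.17 left115 68.15 right115 68.20
```

arm_command:
  rows:
    - [[66.2, -220.7, 1, 0, 0, -1], [66.2, -220.7, 1, 0, 0, -1], [66.2, -220.7, 1, 0, 0, -1], [66.2, -220.7, 1, 0, 0, -1], [66.2, -220.7, 1, 0, 0, -1], [66.2, -220.7, 1, 0, 0, -1], [66.2, -220.7, 1, 0, 0, -1], [66.2, -220.7, 1, 0, 0, -1], [66.2, -220.7, 1, 0, 0, -1], [66.2, -220.7, 1, 0, 0, -1], [66.2, -220.7, 1, 0, 0, -1], [66.2, -220.7, 1, 0, 0, -1]]

```text
clock: 11.23
eef_pos: [537.9, 82.6, 186.2]
tool_rot: [3.141, 0.0, 0.444]
force: [0.9, -0.3, 0.2]
width: 85.4
```

```bash
python3 delta.py 538.5 83.8 112.8 25.6
```

```text
t 11.23 pos [537.9  82.6 186.2] rpy [1.7998e+02 2.0000e-02 2.5460e+01] F [ 0.9 -0.3  0.2] T [ 0.03 -0.03 -0.02] w 85.4 q [-0.46  0.56  0.38  1.87 -0.29  0.76  0.53]
shift [ 1.1 -0.9 73.4] turn [ 0.02  0.02 -0.14]
```

arm_command:
  rows:
    - [[1.1, -0.9, 25, 0, 0, 0], [1.1, -0.9, 45, 0, 0, 0], [1.1, -0.9, 64, 0, 0, 0], [1.1, -0.9, 73, 0, 0, 0], [1.1, -0.9, 73, 0, 0, 0], [1.1, -0.9, 73, 0, 0, 0], [1.1, -0.9, 73, 0, 0, 0]]

```text
clock: 11.82
eef_pos: [539.2, 85.0, 114.2]
tool_rot: [3.141, -0.002, 0.446]
force: [0.9, -0.6, -0.5]
width: 85.7
```

arm_command:
  rows:
    - [[0, 0, 0, 0, 0, 0], [0, 0, 0, 0, 0, 0], [0, 0, 0, 0, 0, 0], [0, 0, 0, 0, 0, 0], [0, 0, 0, 0, 0, 0], [0, 0, 0, 0, 0, 0], [0, 0, 0, 0, 0, 0], [0, 0, 0, 0, 0, 0]]
  claw: -1

```text
clock: 12.48
eef_pos: [537.9, 85.2, 113.6]
tool_rot: [-3.141, 0.001, 0.447]
force: [-2.9, -0.5, 6.4]
width: 12.8
```

```bash
python3 delta.py 538.5 83.8 112.8 25.6
```

```text
t 12.48 pos [537.9  85.2 113.6] rpy [-1.7998e+02  4.0000e-02  2.5590e+01] F [-2.9 -0.5  6.4] T [-0.14  0.46 -0.02] w 12.8 q [-0.42  0.67  0.32  1.93 -0.35  0.6   0.58]
shift [-0.1  1.5  0.8] turn [-0.02  0.04 -0.01]
```

arm_command:
  rows:
    - [[0, 0.6, 0, 0, 0, 5], [0, 1.2, 0, 0, 0, 10], [0, 1.2, 0, 0, 0, 15], [0, 1.2, 0, 0, 0, 20], [0, 1.2, 0, 0, 0, 25], [0, 1.2, 0, 0, 0, 30], [0, 1.2, 0, 0, 0, 35], [0, 1.2, 0, 0, 0, 40], [0, 1.2, 0, 0, 0, 45], [0, 1.2, 0, 0, 0, 50], [0, 1.2, 0, 0, 0, 55], [0, 1.2, 0, 0, 0, 60], [0, 1.2, 0, 0, 0, 65], [0, 1.2, 0, 0, 0, 70], [0, 1.2, 0, 0, 0, 75], [0, 1.2, 0, 0, 0, 75], [0, 1.2, 0, 0, 0, 75]]

```text
clock: 13.9
eef_pos: [539.2, 84.9, 113.6]
tool_rot: [-3.141, 0.0, -0.862]
force: [-1.5, 1.6, 5.2]
width: 13.2
```

arm_command:
  rows:
    - [[0, 0, 0, 0, 0, 0], [0, 0, 0, 0, 0, 0], [0, 0, 0, 0, 0, 0], [0, 0, 0, 0, 0, 0], [0, 0, 0, 0, 0, 0], [0, 0, -25, 0, 0, 0], [0, 0, -55, 0, 0, 0], [0, 0, -75, 0, 0, 0], [0, 0, -75, 0, 0, 0], [0, 0, -75, 0, 0, 0]]
  claw: 1

```text
clock: 14.73
eef_pos: [539.5, 84.4, 189.1]
tool_rot: [-3.14, -0.001, -0.862]
force: [0.2, -0.0, 0.4]
width: 85.3
```

```bash
python3 delta.py 569.4 -144.1 187 24.6; python3 plat.py 4 scene
```

```text
t 14.73 pos [539.5  84.4 189.1] rpy [-1.7988e+02 -5.0000e-02 -4.9390e+01] F [ 0.2 -0.   0.4] T [-0.01  0.03 -0.01] w 85.3 q [-0.7   0.66  0.79  1.87 -0.61  0.87 -0.46]
shift [192.9 126.    2. ] turn [-7.000e-02 -1.200e-01 -7.399e+01]
scene plat 2353 slope 0.022 z mid 65.70 left115 68.24 right115 63.17
scene shelf 1047 slope 0.0007 z mid 68.18 left115 68.26 right115 68.10
```

arm_command:
  rows:
    - [[192.9, 126, 1, 0, 0, -74], [192.9, 126, 1, 0, 0, -74], [192.9, 126, 1, 0, 0, -74], [192.9, 126, 1, 0, 0, -74], [192.9, 126, 1, 0, 0, -74], [192.9, 126, 1, 0, 0, -74], [192.9, 126, 1, 0, 0, -74], [192.9, 126, 1, 0, 0, -74], [192.9, 126, 1, 0, 0, -74], [192.9, 126, 1, 0, 0, -74], [192.9, 126, 1, 0, 0, -74], [192.9, 126, 1, 0, 0, -74], [192.9, 126, 1, 0, 0, -74], [192.9, 126, 1, 0, 0, -74], [192.9, 126, 1, 0, 0, -74], [192.9, 126, 1, 0, 0, -74]]

```text
clock: 16.12
eef_pos: [568.6, -144.0, 187.0]
tool_rot: [-3.141, 0.0, 0.429]
force: [0.5, -0.2, -0.1]
width: 85.3
```

```bash
python3 delta.py 569.4 -144.1 112.8 24.6
```

```text
t 16.12 pos [ 568.6 -144.   187. ] rpy [-1.7999e+02  3.0000e-02  2.4580e+01] F [ 0.5 -0.2 -0.1] T [0.02 0.01 0.01] w 85.3 q [-0.04  0.62  0.38  1.75 -0.3   0.83  0.91]
shift [ 0.7  0.4 74.2] turn [-0.01  0.03 -0.02]
```

arm_command:
  rows:
    - [[0.4, 0.4, 25, 0, 0, 0], [0.4, 0.4, 45, 0, 0, 0], [0.4, 0.4, 64, 0, 0, 0], [0.4, 0.4, 74, 0, 0, 0], [0.4, 0.4, 74, 0, 0, 0], [0.4, 0.4, 74, 0, 0, 0], [0.4, 0.4, 74, 0, 0, 0]]

```text
clock: 16.7
eef_pos: [570.0, -144.8, 114.3]
tool_rot: [3.14, -0.001, 0.429]
force: [0.5, 0.2, -0.3]
width: 85.2
```

arm_command:
  rows:
    - [[0, 0, 0, 0, 0, 0], [0, 0, 0, 0, 0, 0], [0, 0, 0, 0, 0, 0], [0, 0, 0, 0, 0, 0], [0, 0, 0, 0, 0, 0], [0, 0, 0, 0, 0, 0], [0, 0, 0, 0, 0, 0], [0, 0, 0, 0, 0, 0]]
  claw: -1

```text
clock: 17.37
eef_pos: [569.3, -144.4, 113.6]
tool_rot: [-3.142, -0.0, 0.429]
force: [-1.3, 0.3, 3.3]
width: 12.9
```

```bash
python3 delta.py 569.4 -144.1 112.8 24.6
```

```text
t 17.37 pos [ 569.3 -144.4  113.6] rpy [-1.80e+02 -1.00e-02  2.46e+01] F [-1.3  0.3  3.3] T [0.06 0.19 0.03] w 12.9 q [-0.01  0.72  0.33  1.81 -0.35  0.67  0.95]
shift [ 0.2 -0.2  0.8] turn [-0.   -0.01 -0.  ]
```

arm_command:
  rows:
    - [[0, 0, 0, 0, 0, 5], [0, 0, 0, 0, 0, 10], [0, 0, 0, 0, 0, 15], [0, 0, 0, 0, 0, 20], [0, 0, 0, 0, 0, 25], [0, 0, 0, 0, 0, 30], [0, 0, 0, 0, 0, 35], [0, 0, 0, 0, 0, 40], [0, 0, 0, 0, 0, 45], [0, 0, 0, 0, 0, 50], [0, 0, 0, 0, 0, 55], [0, 0, 0, 0, 0, 60], [0, 0, 0, 0, 0, 65], [0, 0, 0, 0, 0, 70], [0, 0, 0, 0, 0, 73.5], [0, 0, 0, 0, 0, 73.5], [0, 0, 0, 0, 0, 73.5]]

```text
clock: 18.78
eef_pos: [568.4, -144.3, 113.6]
tool_rot: [3.141, 0.001, -0.854]
force: [-3.2, 0.7, 6.1]
width: 13.0
```

arm_command:
  rows:
    - [[0, 0, 0, 0, 0, 0], [0, 0, 0, 0, 0, 0], [0, 0, 0, 0, 0, 0], [0, 0, 0, 0, 0, 0], [0, 0, 0, 0, 0, 0], [0, 0, -25, 0, 0, 0], [0, 0, -65, 0, 0, 0], [0, 0, -100, 0, 0, 0], [0, 0, -120, 0, 0, 0], [0, 0, -120, 0, 0, 0]]
  claw: 1

```text
clock: 19.62
eef_pos: [571.8, -146.1, 238.1]
tool_rot: [-3.137, -0.007, -0.854]
force: [0.7, -0.4, -0.3]
width: 85.4
```

```bash
python3 delta.py 300 -450 240 -50; python3 plat.py 5 scene top
```

```text
t 19.62 pos [ 571.8 -146.1  238.1] rpy [-179.73   -0.42  -48.91] F [ 0.7 -0.4 -0.3] T [-0.04 -0.05 -0.02] w 85.4 q [-0.29  0.66  0.82  1.71 -0.55  1.02 -0.13]
shift [ 50.4 404.5  -3.4] turn [-0.27 -0.42  1.09]
scene plat 2344 slope -0.0004 z mid 68.27 left115 68.22 right115 68.31
scene shelf 1056 slope 0.0003 z mid 68.17 left115 68.21 right115 68.13
top plat 354 slope 0.0051 z mid 68.67 left115 69.26 right115 68.08
top shelf 772 slope -0.0014 z mid 68.76 left115 68.60 right115 68.92
```

The scene camera shows the table and shelf flush within 0.2 mm. I'll move the arm aside for a clear top view.

arm_command:
  rows:
    - [[50, 404, -10, 0, 0, 0], [50, 404, -10, 0, 0, 0], [50, 404, -10, 0, 0, 0], [50, 404, -10, 0, 0, 0], [50, 404, -10, 0, 0, 0], [50, 404, -10, 0, 0, 0], [50, 404, -10, 0, 0, 0], [50, 404, -10, 0, 0, 0], [50, 404, -10, 0, 0, 0], [50, 404, -10, 0, 0, 0], [50, 404, -10, 0, 0, 0], [50, 404, -10, 0, 0, 0], [50, 404, -10, 0, 0, 0], [50, 404, -10, 0, 0, 0], [50, 404, -10, 0, 0, 0], [50, 404, -10, 0, 0, 0]]

```text
clock: 21.05
eef_pos: [298.8, -446.5, 242.9]
tool_rot: [-3.141, 0.001, -0.851]
force: [-0.4, -0.4, -0.8]
width: 85.7
```

```bash
python3 plat.py 6 scene top; python3 -c "
import pickle,cv2,numpy as np
a=pickle.load(open('top0.pkl','rb'))['pixels'][90:270,200:460,::-1];b=pickle.load(open('top6.pkl','rb'))['pixels'][90:270,200:460,::-1]
cv2.imwrite('pics/cmp.png',cv2.resize(np.vstack([a,b]),None,fx=1.6,fy=1.6))"; python3 delta.py 300 -450 240 -50
```

```text
scene plat 2342 slope -0.0002 z mid 68.28 left115 68.25 right115 68.31
scene shelf 1053 slope 0.0008 z mid 68.14 left115 68.24 right115 68.05
top plat 2749 slope 0.0022 z mid 68.74 left115 68.99 right115 68.50
top shelf 853 slope 0.0026 z mid 68.75 left115 69.05 right115 68.44
t 21.15 pos [ 298.5 -447.   243.2] rpy [-1.7999e+02  2.0000e-02 -4.8800e+01] F [-0.1 -0.9 -1.6] T [-0.02 -0.06 -0.05] w 85.5 q [ 0.42  0.56  0.79  1.83 -0.49  0.95  0.58]
shift [3.3 0.9 3.2] turn [-0.01  0.02  1.2 ]
```

View pics/cmp.png

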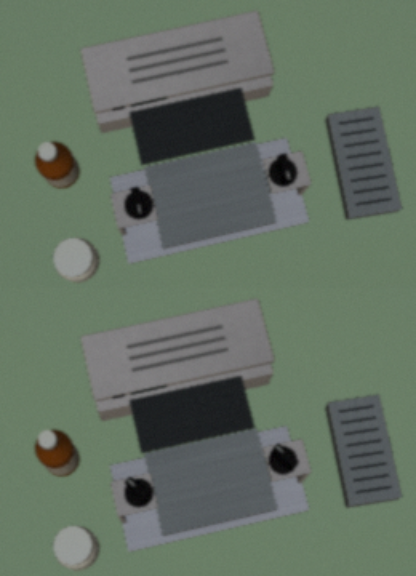

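The comparison (before on top, after below) shows the bottle (55,450), jar (75,547) and cassette (363,450) unmoved. Both knobs are turned, and both cameras put the table and shelf within about 0.3 mm of each other. I'll hand the job in.

```bash
python3 -c "
from cell import order
print(order.finish_job())"
```

```text
the job is handed in; nothing more can be done
None
```

I raised the infeed table flush with the feed shelf and handed the job in at about 21 s of the 72 s allowed; no verdict is reported. I turned the knobs alternately: left 72°, right 73°, left 75°, right 73.5°. One end was never more than about 5.1 mm above the other.

**Flush and level:** the last plane fits agree within 0.3 mm at both ends.

| Camera | Table, left | Table, right | Shelf, left | Shelf, right |
|---|---|---|---|---|
| Scene (mm above bench) | 68.25 | 68.31 | 68.24 | 68.05 |
| Top (mm above bench) | 68.99 | 68.50 | 69.05 | 68.44 |

The two cameras differ by about 0.5 mm in absolute height. The top camera also shows a slight slope, but equally on table and shelf, so I put it down to calibration.

**One earlier fit disagreed:** just after the last turn, the top camera showed the table's left end about 0.7 mm above the shelf and its right end 0.8 mm below. The arm was blocking most of the table, and the disagreement went once the arm was clear.

**Bystanders and arm:** the before and after top views show no visible shift of the bottle, jar or cassette. The arm is parked clear with about 1 to 2 N on the wrist sensor, which is its noise level.

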